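Break a seized print clamp loose and slide out the board

TASK

The black wing knob of the blue print clamp has seized: break it loose with a short firm twist anticlockwise (seen from above), then turn it on gently until it just comes up against its stop, without dragging the steel stop ring round. Then take the printing board by its wooden handle and slide it straight out from under the raised jaw, and leave it lying flat on the table, wholly clear of the jaw. Do not lift the board, and leave the things around undisturbed.

Things in the scene. Friction and masses are not known exactly. Their poses are not given: they have to be found in the camera images.
- clamp: print clamp, fixed to the table: blue foot 78 x 112 mm, 12 mm high, with the knob's upright stud. Origin on the stud's axis at table height; z up, -x is the front: the board slides out along -x of this frame. Nothing on it but the knob is higher than 58 mm.
- jaw: aluminium jaw plate, 90 x 84 x 7 mm, under the ring. Origin as clamp, but it rises 5 mm for each radian that the knob is loosened. Its front lip (8 mm thick, outer face 50 mm in front of the stud) hangs before the board's rail and holds the board; once the knob is at its stop the rail passes under it.
- knob_grip (a point): middle of the knob's black wing, on its axis, 82 mm above the table. Wing: 56 mm long (x here), 16 mm thick (y), 64 to 93 mm above the table; grip it across y from above. z up; loosens anticlockwise only. Seized: about 0.6 N m breaks it loose, fading within 0.3 rad; beyond 0.5 rad it turns freely (0.04 N m) and stays. Its stop is 1.3 to 2.5 rad from its start: two grasps.
- ring_mark (a point): red mark on the rim of the stop ring, 26 mm from the axis, 57 mm above the table; shows whether the ring has been dragged. It is not where the stop lies.
- board: plywood printing board, 130 x 110 x 10 mm, 0.2 kg, flat on the table, its rear end in the clamp. Origin at the middle of its underside, x towards the clamp (rear), z up.
- board_handle (a point): middle of the board's dark wooden handle, 30 mm in front of the board's middle and 24 mm above the table: a bar 64 mm long across the board (y), 16 mm thick (x), from 10 to 37 mm above the table. Grip it across x from above.
- board_edge (a point): middle of the board's rear edge, 65 mm behind its middle, 5 mm above the table, at the start 22 mm in front of the stud. A rail 6 mm high, 8 mm wide runs across the board's top, 10 mm before this edge. The jaw's lip ends 50 mm in front of the stud, so the board is clear when this edge is well beyond that.
- tube: white used paint tube, 40 x 106 x 26 mm, lying left of the jar; leave alone
- jar: glass jar with black lid, 56 mm across, 75 mm high, standing left of the board; leave alone
- marker: white marker pen with black cap, 17 x 135 x 16 mm, lying left of the tube, in front of the wooden sketch box; leave alone. The box's raised lid stands up to 0.23 m above the table, left of and behind the work: pass well over it.
- tape_roll: roll of masking tape, 100 mm across, 25 mm high, right of the clamp; leave alone
- wing_knob: the black wing knob with its hub; origin as clamp, turns with the wing (x along it). A white dot marks one end of the wing.
- stop_ring: steel stop ring, 54 mm across, 50 to 57 mm above the table, under the knob; origin as clamp. Set differently each time, it hides a stop that blocks the knob at an unknown angle. Held by friction only, it slips round anticlockwise if the knob presses its stop with over 0.3 N m; that must not happen: feel for the stop.
Things that resemble listed ones, but are neither listed nor needed, are in the scene too. Of the things like the clamp, leave any that is pink; of the rest the larger one is meant.

How it is judged (in metres and radians):
On the way, in this order (a step that is already met when the one before it is completed fails the run):
1. the knob is broken loose: the jaw has begun to rise, by at least 2.5 mm (0.5 rad), while the board is still in place (height (world z) of jaw above 0.0025 m and x of board_edge in the frame of clamp above -0.035 m), for 0.1 s.
2. the knob bears on its stop (over 1.5 N between knob and stop ring) while the board is still in place (contact force between wing_knob and stop_ring above 1.5 N and x of board_edge in the frame of clamp above -0.035 m), for 0.1 s.
At the end, for the whole second after the job is handed in: The board lies flat and at rest on the table (within 4 mm of it, tilted under 0.05 rad), its rear edge more than 55 mm in front of the stud and so past the jaw's lip; the jaw still stands open (raised over 6 mm) (x of board_edge in the frame of clamp below -0.055 m and height (world z) of board between -0.004 and 0.004 m and angle between board's own z axis and vertical below 0.05 rad and linear speed of board below 0.02 m/s and height (world z) of jaw above 0.006 m); the robot touches nothing.
It fails at once if the stop ring is forced round (its red mark moved more than 3 mm) (distance of ring_mark from where it was at the start of the episode above 0.003 m).
It fails at once if the board is dragged or pushed hard against the jaw (over 15 N) (contact force between board and jaw above 15 N).
It fails at once if the board is lifted off the table (over 20 mm) (height (world z) of board above 0.02 m).
It fails at once if the paint tube, jar, marker or tape roll is moved (over 20 mm) (distance of any of tube, jar, marker, tape_roll from where it was at the start of the episode above 0.02 m).
It also fails if it takes over 72 s, if anything falls off the work surface, if the arm or the gripper's body presses on something with over 40 N, if the wrist force passes 120 N, or if a joint passes its speed limit or range.

ROBOT

A 7-joint arm with a two-finger parallel gripper is mounted at the origin on a cart in front of the work surface, level with it; the furniture and walls round the work are solid. World frame = base frame: x ahead of the robot, y to its left, z up, the work surface at z = 0. Lengths are in mm, angles in degrees, forces in N, time in s.
With the tool pointing down it reaches from about 425 to 875 mm from the base axis. Payload 8.4 kg.
Tool frame: the origin (TCP) lies between the finger pads; the fingertips stand 19 mm ahead of it and the grasp point (between the pads) is the TCP; z points along the fingers, y is the line along which they close (so a half turn about z gives the same grasp; the last joint's range is limited). The gripper opens to 85 mm and grips with 20 to 120 N. Pads are 22 mm wide; open, the fingers measure 114 mm over their backs; the gripper's body (76 mm by 85 mm) begins 54 mm behind the grasp point. The pads swing forward as they close: fully open they stand 13 mm farther back than shut.
Start: joints at [-69.511, 19.091, 2.286, 83.961, -0.768, 76.965, -3.352], TCP at [286.698, 583.325, 227.808] pointing down, gripper open.
Joint ranges: [-147.57, 147.57], [-21.85, 119.76], [-74.77, 79.35], [14.55, 137.4], [-85.83, 265.84], [4.83, 119.75], [-152.11, 152.11]. Speed limits (degrees/s): [127.2, 127.2, 159.86, 159.86, 180, 180, 180].

INTERFACE

Orientations are given as [roll, pitch, yaw] about the fixed x, y, z axes, in that order (R = Rz(yaw) Ry(pitch) Rx(roll)).
In Python, from rig import env gives the robot as it stands.
- The arm moves only by the shell command python3 -m handwheel 'ROWS' [FORCE]. ROWS is JSON, a list of rows, each an object with "jaw": the opening, from -1 (shut) to 1 (fully open), so that 0 is half open; "linear": the shift along the tool's x, y, z in units of 25 mm (1.0 is 25 mm), a list of three; "rotation": the turn, a rotation vector about the tool's x, y, z in units of 6 degrees (1.0 is 6 degrees), a list of three. A call has 1 to 12 rows; each row is the pose to reach, as a shift and turn from the pose commanded when the call began, along the tool's axes at that moment; what a row does not reach only later rows make up. A row lasts 1/12 s, in which the tool goes at most 41.7 mm and 7.16 degrees, less where a joint would pass 70% of its speed; a pose out of reach is approached as far as the arm can. A call with a gripper value outside its range is refused whole. The fingers move at their own pace and stop on an object; FORCE is the grip in N (left out, the last holds). Time passes only in rows, so rows that repeat a pose let the fingers close. It gives the time, the measured TCP pose, the force, the opening and the grip force at its end, in the units of the state.
- env.get_obs(): the state, without advancing time (a new reading comes with each control period).
- env.get_image(name): name is "side" or "top" or "wrist"; returns a dict with "image" (480x640x3 uint8, red, green, blue), "K" (3x3 intrinsics, pixels), "extrinsics" (4x4, takes a point from world to camera coordinates). Camera axes: x right, y up, looking along -z (the intrinsics and any distortion apply to the point x, -y, -z); pixel columns grow to the right and rows downward; lengths in mm; the calibration is good to about 2 mm. A picture is of the moment at which its call begins. There is no depth.
- env.finish_job(): hands the job in; it is judged then, once.
The state is a dict: "t": time; "joint_positions": joint angles; "dq": joint speeds; "joint_torque": joint torques, N m; "ee_pos": TCP position; "tcp_rot": TCP orientation; "wrist_force": force on the tool from outside, world axes, zero at the start; "moment": the same for the moment, N m; "opening": opening from 0.0 (shut) to 1.0 (fully open); "finger_force": force on a finger pad.
Only numpy, scipy, OpenCV 4.12 (cv2) and the standard library are available. Lean on these libraries where they do the work, as an engineer would, in place of code of your own. Each camera call takes 0.05 s, during which the arm holds its last target. There are 200 camera calls.

## Working session

There is one attempt and no reset: what is moved stays moved. The work goes in short steps, Python scripts to look and compute and a shell command to move; the robot and the scene stay as the last step left them, time stands still between calls to the robot, and variables do not carry over. Pictures are saved under pics/ and viewed, at most 10 in all, crops included, and the job is handed in when it is done.

```bash
ls; mkdir -p pics
python3 - <<'E'
from rig import env
import cv2,numpy as np
o=env.get_obs();print({k:np.round(v,3).tolist() for k,v in o.items()})
for n in("side","top"):
    r=env.get_image(n);cv2.imwrite(f"pics/{n}0.png",r["image"][:,:,::-1])
    print(n,np.round(r["K"],1).tolist(),np.round(r["extrinsics"],3).tolist(),[k for k in r])
E
```

```text
pics
{'t': 0.0, 'joint_positions': [-69.512, 19.133, 2.283, 84.012, -0.768, 76.965, -3.352], 'dq': [-0.016, -0.078, -0.106, -0.037, 0.012, -0.025, 0.066], 'joint_torque': [-0.0, -65.854, 1.365, -40.557, 0.017, 0.012, -0.0], 'ee_pos': [286.496, 582.937, 226.904], 'tcp_rot': [-179.906, 0.006, 153.829], 'wrist_force': [-0.056, 0.57, -0.314], 'moment': [-0.083, 0.02, -0.004], 'finger_force': 0.0, 'opening': 0.999}
side [[514.3, 0.0, 313.1], [0.0, 514.3, 244.7], [0.0, 0.0, 1.0]] [[-0.999, 0.035, -0.008, 559.468], [-0.023, -0.465, 0.885, -190.983], [0.027, 0.885, 0.465, -963.772], [0.0, 0.0, 0.0, 1.0]] ['image', 'K', 'extrinsics']
top [[550.1, 0.0, 324.9], [0.0, 550.1, 238.7], [0.0, 0.0, 1.0]] [[0.005, -1.0, 0.0, -251.582], [0.997, 0.005, 0.079, -545.472], [-0.079, -0.0, 0.997, -1292.36], [0.0, 0.0, 0.0, 1.0]] ['image', 'K', 'extrinsics']
```

View pics/top0.png

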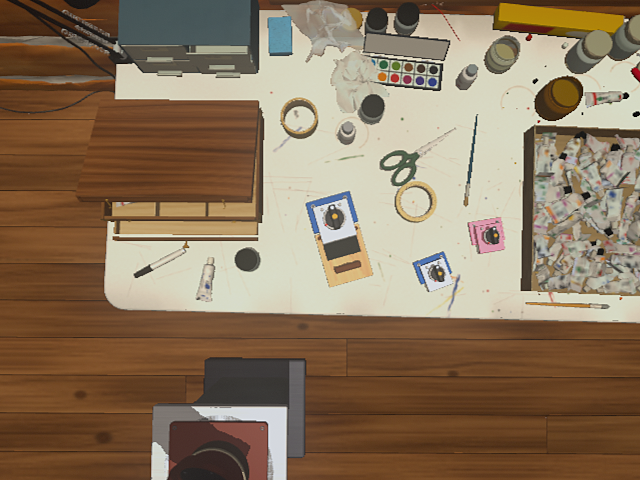

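View pics/side0.png

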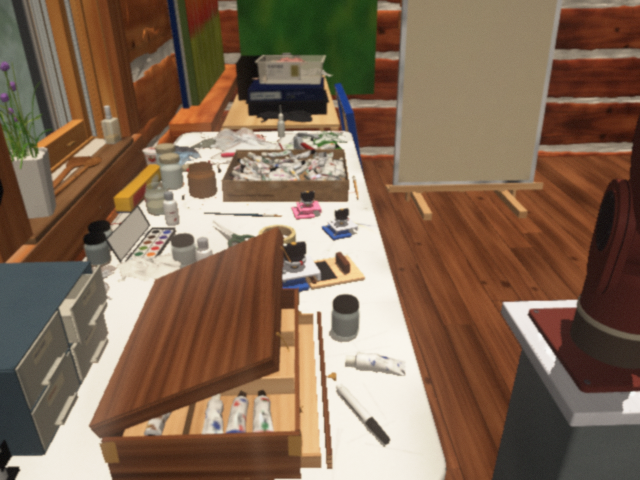

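Candidates for the clamp are the large blue one with the board (335,215), the small blue one (436,270) and the pink one (488,235). The larger blue one, which holds the board, is meant, so I'll check it in a crop.

```bash
cat > h.py <<'E'
from rig import env
import cv2,numpy as np
from scipy.spatial.transform import Rotation as R
def ray(r,u,v,z):
    "world point at height z seen at pixel u,v"
    E=r["extrinsics"];d=np.linalg.solve(r["K"],[u,v,1])*[1,-1,-1]
    c=-E[:3,:3].T@E[:3,3];d=E[:3,:3].T@d
    return c+d*(z-c[2])/d[2]
def pix(r,p):
    q=(r["extrinsics"]@[*p,1])[:3]*[1,-1,-1];q=r["K"]@q;return q[:2]/q[2]
def goal(p,yaw,roll=180):
    "move to p, tool down at yaw -> linear, rotation units; from measured pose"
    o=env.get_obs();M=R.from_euler('xyz',o["tcp_rot"],degrees=True)
    G=R.from_euler('xyz',[180,0,yaw],degrees=True)
    print("lin",np.round(M.inv().apply(np.array(p)-o["ee_pos"])/25,2),"rot",np.round((M.inv()*G).as_rotvec(degrees=True)/6,2))
def crop(name,cam,u0,v0,u1,v1,s):
    r=env.get_image(cam);c=r["image"][v0:v1,u0:u1,::-1]
    cv2.imwrite("pics/"+name,cv2.resize(c,None,fx=s,fy=s,interpolation=cv2.INTER_CUBIC));return r
E
python3 - <<'E'
from h import *
r=crop("c1.png","top",295,180,385,295,5)
for n,u,v,z in(("knob",335,216,93),("handle",348,267,37),("jar",247,259,75),("tape",416,201,25),("small",436,271,50)):print(n,ray(r,u,v,z).round(0))
E
```

```text
knob [ 593. -272.   93.]
handle [ 479. -303.   37.]
jar [495. -71.  75.]
tape [ 638. -467.   25.]
small [ 470. -508.   50.]
```

View pics/c1.png

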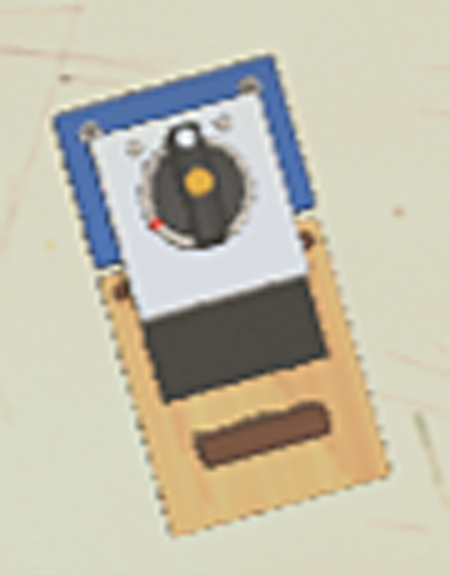

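The crop confirms the choice. It shows a blue foot, an orange-centred black wing knob at crop (200,181) (full image (335,216)) and the red mark at (155,224). The board's handle is at (262,435). Clamp yaw is about 15° and wing yaw about 12°. The knob-to-handle distance measures 118 mm against 117 expected.

Run:
```python
from h import *
goal([593,-272,330],12)
goal([440,200,330],80)
```

```text
lin [-26.09 -25.29  -4.08] rot [-0.000e+00  2.000e-02  2.364e+01]
lin [-12.27 -11.05  -4.1 ] rot [-1.00e-02  1.00e-02  1.23e+01]
```

```bash
python3 -m handwheel '[{"jaw":1,"linear":[0,0,-2],"rotation":[0,0,0]},{"jaw":1,"linear":[0,0,-4.1],"rotation":[0,0,0]},{"jaw":1,"linear":[-1.2,-1.1,-4.1],"rotation":[0,0,1.1]},{"jaw":1,"linear":[-2.4,-2.2,-4.1],"rotation":[0,0,2.2]},{"jaw":1,"linear":[-3.6,-3.3,-4.1],"rotation":[0,0,3.3]},{"jaw":1,"linear":[-4.8,-4.4,-4.1],"rotation":[0,0,4.4]},{"jaw":1,"linear":[-6,-5.5,-4.1],"rotation":[0,0,5.5]},{"jaw":1,"linear":[-7.2,-6.6,-4.1],"rotation":[0,0,6.6]},{"jaw":1,"linear":[-8.4,-7.7,-4.1],"rotation":[0,0,7.7]},{"jaw":1,"linear":[-9.6,-8.8,-4.1],"rotation":[0,0,8.8]},{"jaw":1,"linear":[-10.8,-9.9,-4.1],"rotation":[0,0,9.9]},{"jaw":1,"linear":[-12.3,-11,-4.1],"rotation":[0,0,11]}]' 40; python3 -c "
from h import *
goal([593,-272,330],12);print(env.get_obs()['joint_positions'])"
```

```text
t: 1.15
ee_pos: [438.9, 203.2, 330.4]
tcp_rot: [-180.0, -0.0, 87.5]
wrist_force: [1.6, 0.3, 0.3]
opening: 1.001
finger_force: 0.0
lin [-18.72   6.98   0.  ] rot [-1.000e-02 -0.000e+00  1.259e+01]
[-51.80832433  -3.66427759  20.73256059  97.49019706   1.26089746
  85.92615929 -33.67675892]
```

```bash
python3 -m handwheel '[{"jaw":1,"linear":[-1.5,0.55,0],"rotation":[0,0,1.1]},{"jaw":1,"linear":[-3,1.1,0],"rotation":[0,0,2.2]},{"jaw":1,"linear":[-4.5,1.7,0],"rotation":[0,0,3.3]},{"jaw":1,"linear":[-6,2.2,0],"rotation":[0,0,4.4]},{"jaw":1,"linear":[-7.5,2.8,0],"rotation":[0,0,5.5]},{"jaw":1,"linear":[-9,3.4,0],"rotation":[0,0,6.6]},{"jaw":1,"linear":[-10.5,3.9,0],"rotation":[0,0,7.7]},{"jaw":1,"linear":[-12,4.5,0],"rotation":[0,0,8.8]},{"jaw":1,"linear":[-13.5,5,0],"rotation":[0,0,9.9]},{"jaw":1,"linear":[-15,5.6,0],"rotation":[0,0,10.8]},{"jaw":1,"linear":[-16.5,6.2,0],"rotation":[0,0,11.7]},{"jaw":1,"linear":[-18,6.7,0],"rotation":[0,0,12.6]}]'
python3 -m handwheel '[{"jaw":1,"linear":[-0.4,0.1,0],"rotation":[0,0,0]},{"jaw":1,"linear":[-0.7,0.3,2],"rotation":[0,0,0]},{"jaw":1,"linear":[-0.7,0.3,3],"rotation":[0,0,0]},{"jaw":1,"linear":[-0.7,0.3,3],"rotation":[0,0,0]}]'; python3 -c "
from h import *
r=env.get_image('wrist');cv2.imwrite('pics/w1.png',r['image'][:,:,::-1])
goal([593,-272,250],12);print(env.get_obs()['joint_positions'].round(1), pix(r,[593,-272,93]))
print(r['extrinsics'].round(2).tolist(),r['K'])"
```

```text
t: 2.15
ee_pos: [590.2, -252.2, 330.0]
tcp_rot: [180.0, -0.0, 12.1]
wrist_force: [0.8, 0.4, 0.9]
opening: 1.003
finger_force: 0.0
t: 2.48
ee_pos: [570.7, -260.9, 248.8]
tcp_rot: [-179.7, 0.5, 12.1]
wrist_force: [-0.6, 0.3, -1.2]
opening: 1.003
finger_force: 0.0
lin [0.72 0.61 0.09] rot [-0.03  0.05  0.04]
[-16.5  20.8  48.7  86.6 -15.6  80.1 -44.7] [340.65197849 197.94931555]
[[0.21, -0.98, -0.0, -375.6], [0.94, 0.21, -0.28, -439.37], [0.27, 0.05, 0.96, -540.18], [0.0, 0.0, 0.0, 1.0]] [[389.36661381   0.         320.75526035]
 [  0.         389.36661381 243.34044524]
 [  0.           0.           1.        ]]
```

View pics/w1.png

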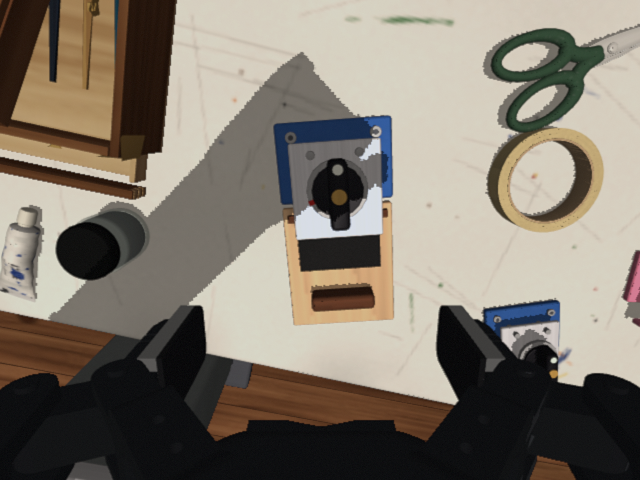

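The wrist view shows the knob centre (orange) at (340,197), matching the prediction of (341,198). The wing runs from its dot end at (338,160) to (341,229), and the handle is at (343,298).

Run:
```python
from h import *
r=env.get_image('wrist')
f=lambda u,v,z:ray(r,u,v,z)
im=r['image'].astype(int);m=(im.max(2)<60);
n,l,s,c=cv2.connectedComponentsWithStats(m[150:235,310:370].astype(np.uint8));print(s,c+[310,150])
# wing only (brightest darkness) is merged with hub; orange centroid and dot centroid
cr=im[150:235,310:370];org=(cr[...,0]-cr[...,2]>70)&(cr[...,1]>80)
ys,xs=np.nonzero(org);print(xs.mean()+310,ys.mean()+150,len(xs))
C=f(xs.mean()+310,ys.mean()+150,93)
print("C",C.round(1))
for a,b in(((338.5,169),(340,196)),((337.5,158),(341,229)),((275,125),(391,116))):
    d=f(*a,93)-f(*b,93) if a[0]!=275 else f(*a,12)-f(*b,12)
    print(d.round(1),np.degrees(np.arctan2(d[1],d[0])))
h=f(343,288,37);print("handle",h.round(1))
goal([C[0],C[1],120],12)
```

```text
[[   0    0   60   85 3032]
 [   1   10   52   71 2068]] [[341.78100264 190.89379947]
 [336.155706   193.62185687]]
nan nan 0
C [nan nan nan]
[20.2  5.9  0. ] 16.25333311102877
[54.1 15.4  0. ] 15.872828666033202
[-31.4 105.6   0. ] 106.5448164942213
handle [ 498.4 -299.6   37. ]
lin [nan nan nan] rot [-0.01  0.01  0.04]<stdin>:8: RuntimeWarning: Mean of empty slice.
  ret = ret.dtype.type(ret / rcount)
<stdin>:9: RuntimeWarning: Mean of empty slice.
```

```bash
python3 -m handwheel '[{"jaw":1,"linear":[0.72,0.61,1],"rotation":[0,0,-0.67]},{"jaw":1,"linear":[0.72,0.61,2.4],"rotation":[0,0,-0.67]},{"jaw":1,"linear":[0.72,0.61,3.6],"rotation":[0,0,-0.67]},{"jaw":0.4,"linear":[0.72,0.61,4.8],"rotation":[0,0,-0.67]},{"jaw":0.2,"linear":[0.72,0.61,5.6],"rotation":[0,0,-0.67]},{"jaw":0,"linear":[0.72,0.61,6.2],"rotation":[0,0,-0.67]},{"jaw":0,"linear":[0.72,0.61,6.5],"rotation":[0,0,-0.67]},{"jaw":0,"linear":[0.72,0.61,6.6],"rotation":[0,0,-0.67]},{"jaw":0,"linear":[0.72,0.61,6.6],"rotation":[0,0,-0.67]}]' 110; python3 -c "
from h import *
r=env.get_image('wrist');cv2.imwrite('pics/w2.png',r['image'][:,:,::-1])
goal([593,-272,83],16);print(env.get_obs()['moment'])"
```

```text
t: 3.33
ee_pos: [595.9, -273.0, 91.8]
tcp_rot: [179.9, -0.1, 16.3]
wrist_force: [-0.8, 0.3, 0.5]
opening: 0.496
finger_force: 0.0
lin [-0.1  -0.08  0.37] rot [ 0.01 -0.02  0.05]
[-0.01536817 -0.01291209  0.01948683]
```

View pics/w2.png

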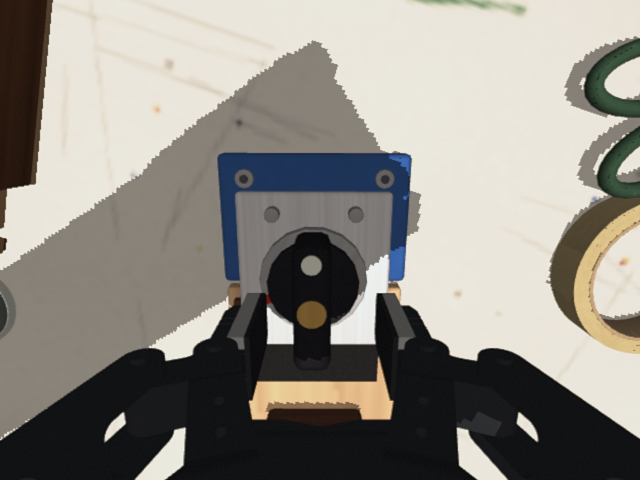

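Pads straddle the wing (wing axis at column 312, pads' mid near 320), aligned and 2 mm off. I'll lower 9 mm and close.

```bash
python3 -m handwheel '[{"jaw":0,"linear":[-0.1,-0.08,0.36],"rotation":[0,0,0]},{"jaw":0,"linear":[-0.1,-0.08,0.36],"rotation":[0,0,0]},{"jaw":-1,"linear":[-0.1,-0.08,0.36],"rotation":[0,0,0]},{"jaw":-1,"linear":[-0.1,-0.08,0.36],"rotation":[0,0,0]},{"jaw":-1,"linear":[-0.1,-0.08,0.36],"rotation":[0,0,0]},{"jaw":-1,"linear":[-0.1,-0.08,0.36],"rotation":[0,0,0]},{"jaw":-1,"linear":[-0.1,-0.08,0.36],"rotation":[0,0,0]},{"jaw":-1,"linear":[-0.1,-0.08,0.36],"rotation":[0,0,0]}]' 110; python3 -c "
from h import *
o=env.get_obs();print(o['moment'])"
```

```text
t: 4.05
ee_pos: [591.6, -270.5, 82.1]
tcp_rot: [-179.9, -0.0, 16.3]
wrist_force: [-6.3, 6.1, 9.6]
opening: 0.142
finger_force: 108.1
[ 1.32853951  1.17627851 -0.03975633]
```

```bash
python3 -m handwheel '[{"jaw":-1,"linear":[0,0,0],"rotation":[0,0,-0.7]},{"jaw":-1,"linear":[0,0,0],"rotation":[0,0,-1.4]},{"jaw":-1,"linear":[0,0,0],"rotation":[0,0,-2.1]},{"jaw":-1,"linear":[0,0,0],"rotation":[0,0,-2.8]},{"jaw":-1,"linear":[0,0,0],"rotation":[0,0,-3.5]},{"jaw":-1,"linear":[0,0,0],"rotation":[0,0,-4.2]},{"jaw":-1,"linear":[0,0,0],"rotation":[0,0,-4.9]},{"jaw":-1,"linear":[0,0,0],"rotation":[0,0,-5.6]},{"jaw":-1,"linear":[0,0,0],"rotation":[0,0,-6.3]},{"jaw":-1,"linear":[0,0,0],"rotation":[0,0,-6.7]},{"jaw":-1,"linear":[0,0,0],"rotation":[0,0,-6.7]},{"jaw":-1,"linear":[0,0,0],"rotation":[0,0,-6.7]}]' 110; python3 -c "
from h import *
o=env.get_obs();print(o['moment'],o['joint_positions'].round(1))"
```

```text
t: 5.05
ee_pos: [592.3, -271.4, 82.2]
tcp_rot: [180.0, -0.1, 56.4]
wrist_force: [-2.0, 3.2, 6.8]
opening: 0.143
finger_force: 108.3
[0.66823598 0.29866367 0.04319785] [ -5.1  28.6  34.4  94.4 -17.8  62.5   0.7]
```

```bash
cat > chk.py <<'E'
from rig import env
import sys
o=env.get_obs();m=o["moment"][2];print(round(float(o["t"]),2),"yaw",round(float(o["tcp_rot"][2]),2),"Mz",round(float(m),3),"op",round(float(o["opening"]),4),"F",[round(float(x),1) for x in o["wrist_force"]])
sys.exit(abs(m)>float(sys.argv[1]))
E
python3 -m handwheel '[{"jaw":-1,"linear":[0,0,0],"rotation":[0,0,0]},{"jaw":-1,"linear":[0,0,0],"rotation":[0,0,0]},{"jaw":-1,"linear":[0,0,0],"rotation":[0,0,-0.8]},{"jaw":-1,"linear":[0,0,0],"rotation":[0,0,-1.6]},{"jaw":-1,"linear":[0,0,0],"rotation":[0,0,-2]}]' 20 && python3 chk.py 0.12 &&
python3 -m handwheel '[{"jaw":-1,"linear":[0,0,0],"rotation":[0,0,-0.6]},{"jaw":-1,"linear":[0,0,0],"rotation":[0,0,-1.2]},{"jaw":-1,"linear":[0,0,0],"rotation":[0,0,-1.6]}]' && python3 chk.py 0.12 && python3 -m handwheel '[{"jaw":-1,"linear":[0,0,0],"rotation":[0,0,-0.4]},{"jaw":-1,"linear":[0,0,0],"rotation":[0,0,-0.8]}]' && python3 chk.py 0.12
```

```text
t: 5.47
ee_pos: [592.6, -271.6, 82.2]
tcp_rot: [179.9, -0.0, 68.6]
wrist_force: [-0.1, 2.0, 4.3]
opening: 0.145
finger_force: 108.2
5.47 yaw 68.63 Mz -0.009 op 0.1449 F [-0.1, 2.0, 4.3]False
```

```bash
sed -i 's/sys.exit(\(.*\))$/sys.exit(int(\1))/' chk.py
python3 -m handwheel '[{"jaw":-0.4,"linear":[0,0,0],"rotation":[0,0,0]},{"jaw":-0.4,"linear":[0,0,0],"rotation":[0,0,0]},{"jaw":-0.4,"linear":[0,0,0],"rotation":[0,0,0]},{"jaw":-1,"linear":[0,0,0],"rotation":[0,0,0]},{"jaw":-1,"linear":[0,0,0],"rotation":[0,0,0]},{"jaw":-1,"linear":[0,0,0],"rotation":[0,0,0]},{"jaw":-1,"linear":[0,0,0],"rotation":[0,0,0]}]' 20 && python3 chk.py 0.12 &&
python3 -m handwheel '[{"jaw":-1,"linear":[0,0,0],"rotation":[0,0,-0.6]},{"jaw":-1,"linear":[0,0,0],"rotation":[0,0,-1.2]},{"jaw":-1,"linear":[0,0,0],"rotation":[0,0,-1.6]}]' && python3 chk.py 0.12 && python3 -m handwheel '[{"jaw":-1,"linear":[0,0,0],"rotation":[0,0,-0.4]},{"jaw":-1,"linear":[0,0,0],"rotation":[0,0,-0.8]}]' && python3 chk.py 0.12
```

```text
t: 6.05
ee_pos: [592.1, -272.3, 81.4]
tcp_rot: [179.9, 0.0, 68.4]
wrist_force: [4.2, -2.9, -1.1]
opening: 0.178
finger_force: 23.9
6.05 yaw 68.41 Mz -0.052 op 0.178 F [4.2, -2.9, -1.1]
t: 6.3
ee_pos: [592.5, -272.4, 81.4]
tcp_rot: [179.9, 0.1, 78.2]
wrist_force: [5.7, -5.0, -4.1]
opening: 0.178
finger_force: 23.6
6.3 yaw 78.21 Mz -0.041 op 0.1778 F [5.7, -5.0, -4.1]
t: 6.47
ee_pos: [592.7, -272.4, 81.5]
tcp_rot: [179.9, 0.1, 82.9]
wrist_force: [6.6, -4.2, -4.9]
opening: 0.18
finger_force: 23.6
6.47 yaw 82.94 Mz -0.012 op 0.1798 F [6.6, -4.2, -4.9]
```

```bash
python3 -m handwheel '[{"jaw":-1,"linear":[0,0,0],"rotation":[0,0,-0.3]},{"jaw":-1,"linear":[0,0,0],"rotation":[0,0,-0.3]}]' >/dev/null && python3 chk.py 0.1 &&
python3 -m handwheel '[{"jaw":-1,"linear":[0,0,0],"rotation":[0,0,-0.2]},{"jaw":-1,"linear":[0,0,0],"rotation":[0,0,-0.2]}]' >/dev/null && python3 chk.py 0.1 &&
python3 -m handwheel '[{"jaw":-1,"linear":[0,0,0],"rotation":[0,0,-0.2]},{"jaw":-1,"linear":[0,0,0],"rotation":[0,0,-0.2]}]' >/dev/null && python3 chk.py 0.1 &&
python3 -m handwheel '[{"jaw":-1,"linear":[0,0,0],"rotation":[0,0,-0.2]},{"jaw":-1,"linear":[0,0,0],"rotation":[0,0,-0.2]}]' >/dev/null && python3 chk.py 0.1 &&
python3 -m handwheel '[{"jaw":-1,"linear":[0,0,0],"rotation":[0,0,-0.2]},{"jaw":-1,"linear":[0,0,0],"rotation":[0,0,-0.2]}]' >/dev/null && python3 chk.py 0.1 &&
python3 -m handwheel '[{"jaw":-1,"linear":[0,0,0],"rotation":[0,0,-0.2]},{"jaw":-1,"linear":[0,0,0],"rotation":[0,0,-0.2]}]' >/dev/null && python3 chk.py 0.1 &&
python3 -m handwheel '[{"jaw":-1,"linear":[0,0,0],"rotation":[0,0,-0.2]},{"jaw":-1,"linear":[0,0,0],"rotation":[0,0,-0.2]}]' >/dev/null && python3 chk.py 0.1 &&
python3 -m handwheel '[{"jaw":-1,"linear":[0,0,0],"rotation":[0,0,-0.2]},{"jaw":-1,"linear":[0,0,0],"rotation":[0,0,-0.2]}]' >/dev/null && python3 chk.py 0.1 &&
python3 -m handwheel '[{"jaw":-1,"linear":[0,0,0],"rotation":[0,0,-0.2]},{"jaw":-1,"linear":[0,0,0],"rotation":[0,0,-0.2]}]' >/dev/null && python3 chk.py 0.1
```

```text
6.63 yaw 84.74 Mz -0.006 op 0.1795 F [6.5, -4.0, -4.8]
6.8 yaw 85.9 Mz -0.012 op 0.1759 F [7.6, -4.2, -6.0]
6.97 yaw 87.1 Mz 0.005 op 0.1806 F [7.9, -4.1, -5.3]
7.13 yaw 88.3 Mz -0.015 op 0.1738 F [7.5, -3.9, -5.7]
7.3 yaw 89.5 Mz -0.007 op 0.1746 F [7.7, -4.3, -5.2]
7.47 yaw 90.7 Mz -0.04 op 0.1849 F [7.4, -4.8, -5.4]
7.63 yaw 91.9 Mz -0.001 op 0.1803 F [7.3, -4.2, -5.8]
7.8 yaw 93.11 Mz -0.016 op 0.1726 F [8.2, -4.6, -6.9]
7.97 yaw 94.3 Mz -0.03 op 0.1791 F [9.2, -5.0, -7.2]
```

```bash
python3 -m handwheel '[{"jaw":-1,"linear":[0,0,0],"rotation":[0,0,-0.25]},{"jaw":-1,"linear":[0,0,0],"rotation":[0,0,-0.25]}]' >/dev/null && python3 chk.py 0.09 &&
python3 -m handwheel '[{"jaw":-1,"linear":[0,0,0],"rotation":[0,0,-0.25]},{"jaw":-1,"linear":[0,0,0],"rotation":[0,0,-0.25]}]' >/dev/null && python3 chk.py 0.09 &&
python3 -m handwheel '[{"jaw":-1,"linear":[0,0,0],"rotation":[0,0,-0.25]},{"jaw":-1,"linear":[0,0,0],"rotation":[0,0,-0.25]}]' >/dev/null && python3 chk.py 0.09 &&
python3 -m handwheel '[{"jaw":-1,"linear":[0,0,0],"rotation":[0,0,-0.25]},{"jaw":-1,"linear":[0,0,0],"rotation":[0,0,-0.25]}]' >/dev/null && python3 chk.py 0.09 &&
python3 -m handwheel '[{"jaw":-1,"linear":[0,0,0],"rotation":[0,0,-0.25]},{"jaw":-1,"linear":[0,0,0],"rotation":[0,0,-0.25]}]' >/dev/null && python3 chk.py 0.09 &&
python3 -m handwheel '[{"jaw":-1,"linear":[0,0,0],"rotation":[0,0,-0.25]},{"jaw":-1,"linear":[0,0,0],"rotation":[0,0,-0.25]}]' >/dev/null && python3 chk.py 0.09 &&
python3 -m handwheel '[{"jaw":-1,"linear":[0,0,0],"rotation":[0,0,-0.25]},{"jaw":-1,"linear":[0,0,0],"rotation":[0,0,-0.25]}]' >/dev/null && python3 chk.py 0.09 &&
python3 -m handwheel '[{"jaw":-1,"linear":[0,0,0],"rotation":[0,0,-0.25]},{"jaw":-1,"linear":[0,0,0],"rotation":[0,0,-0.25]}]' >/dev/null && python3 chk.py 0.09 &&
python3 -m handwheel '[{"jaw":-1,"linear":[0,0,0],"rotation":[0,0,-0.25]},{"jaw":-1,"linear":[0,0,0],"rotation":[0,0,-0.25]}]' >/dev/null && python3 chk.py 0.09 &&
python3 -m handwheel '[{"jaw":-1,"linear":[0,0,0],"rotation":[0,0,-0.25]},{"jaw":-1,"linear":[0,0,0],"rotation":[0,0,-0.25]}]' >/dev/null && python3 chk.py 0.09 &&
python3 -m handwheel '[{"jaw":-1,"linear":[0,0,0],"rotation":[0,0,-0.25]},{"jaw":-1,"linear":[0,0,0],"rotation":[0,0,-0.25]}]' >/dev/null && python3 chk.py 0.09 &&
python3 -m handwheel '[{"jaw":-1,"linear":[0,0,0],"rotation":[0,0,-0.25]},{"jaw":-1,"linear":[0,0,0],"rotation":[0,0,-0.25]}]' >/dev/null && python3 chk.py 0.09 &&
python3 -m handwheel '[{"jaw":-1,"linear":[0,0,0],"rotation":[0,0,-0.25]},{"jaw":-1,"linear":[0,0,0],"rotation":[0,0,-0.25]}]' >/dev/null && python3 chk.py 0.09 &&
python3 -m handwheel '[{"jaw":-1,"linear":[0,0,0],"rotation":[0,0,-0.25]},{"jaw":-1,"linear":[0,0,0],"rotation":[0,0,-0.25]}]' >/dev/null && python3 chk.py 0.09; python3 -c "
from h import *
print(env.get_obs()['joint_positions'].round(1))"
```

```text
8.13 yaw 95.82 Mz -0.108 op 0.1771 F [9.2, -4.3, -6.9]
[  0.8  27.1  26.2  94.1 -13.2  61.7  36.5]
```

```bash
python3 -m handwheel '[{"jaw":-1,"linear":[0,0,0],"rotation":[0,0,0]}]' >/dev/null && python3 chk.py 0.14 && python3 -m handwheel '[{"jaw":-1,"linear":[0,0,0],"rotation":[0,0,-0.1]},{"jaw":-1,"linear":[0,0,0],"rotation":[0,0,-0.1]}]' >/dev/null && python3 chk.py 0.14 && python3 -m handwheel '[{"jaw":-1,"linear":[0,0,0],"rotation":[0,0,-0.1]},{"jaw":-1,"linear":[0,0,0],"rotation":[0,0,-0.1]}]' >/dev/null && python3 chk.py 0.14
```

```text
8.22 yaw 95.74 Mz -0.11 op 0.1791 F [9.7, -4.6, -6.5]
8.38 yaw 96.37 Mz -0.16 op 0.1756 F [9.5, -4.8, -7.4]
```

```bash
python3 -m handwheel '[{"jaw":-1,"linear":[0,0,0],"rotation":[0,0,0]},{"jaw":-1,"linear":[0,0,0],"rotation":[0,0,0]},{"jaw":-1,"linear":[0,0,0],"rotation":[0,0,0]}]' >/dev/null && python3 chk.py 0.3 && python3 -m handwheel '[{"jaw":0,"linear":[0,0,0],"rotation":[0,0,0]},{"jaw":0,"linear":[0,0,0],"rotation":[0,0,0]},{"jaw":0,"linear":[0,0,0],"rotation":[0,0,0]},{"jaw":0,"linear":[0,0,-1],"rotation":[0,0,0]},{"jaw":0,"linear":[0,0,-2.4],"rotation":[0,0,0]},{"jaw":0,"linear":[0,0,-3.6],"rotation":[0,0,0]},{"jaw":0,"linear":[0,0,-4],"rotation":[0,0,0]},{"jaw":0,"linear":[0,0,-4],"rotation":[0,0,0]}]' 
python3 -c "
from h import *
o=env.get_obs();print(o['moment'],o['wrist_force'])
c=np.array([593,-272.]);a=np.radians(16);print(c-117*np.array([np.cos(a),np.sin(a)]))
r=crop('c2.png','top',295,180,385,295,5)
"
```

```text
8.63 yaw 96.33 Mz -0.08 op 0.174 F [9.3, -4.2, -7.0]
t: 9.3
ee_pos: [593.0, -272.5, 184.9]
tcp_rot: [179.7, 0.1, 96.3]
wrist_force: [0.3, -1.1, 0.8]
opening: 0.502
finger_force: 0.0
[-0.00357119 -0.03178752 -0.06728391] [ 0.25844434 -1.11277147  0.82605958]
[ 480.53238158 -304.24957063]
```

View pics/c2.png

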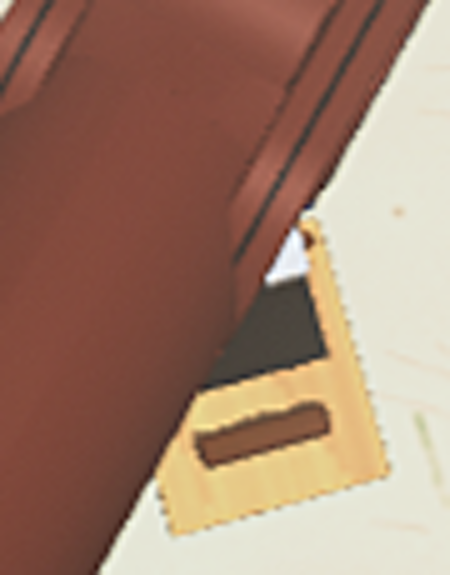

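The arm hides the knob in this view; the board hasn't moved. Mz reads -0.067 in free air, so I need to check its noise before trusting the stop contact.

Run:
```python
from h import *
m=[]
for i in range(8):
    r=env.get_image('wrist');m.append(env.get_obs()['moment'][2])
print(np.round(m,3));print(env.get_obs()['ee_pos'])
cv2.imwrite('pics/w3.png',r['image'][:,:,::-1])
print(pix(r,[593,-272,93]),pix(r,[593,-272,57]))
```

```text
[-0.054  0.026 -0.021  0.041  0.007 -0.047 -0.008  0.001]
[ 591.45226595 -271.64779967  180.51074669]
[322.78839809 247.88597059] [322.5614374  233.69355363]
```

View pics/w3.png

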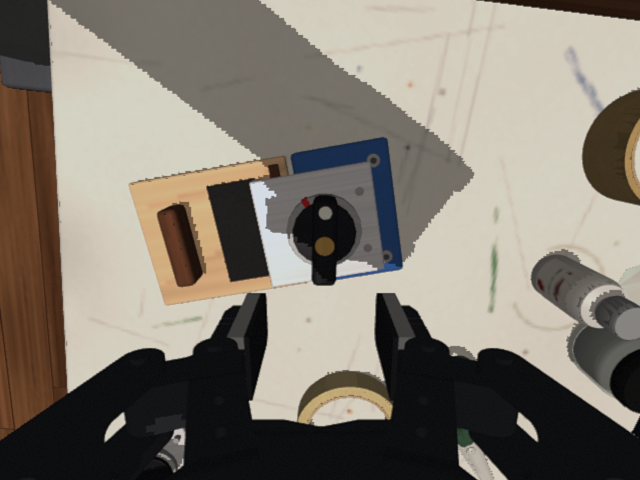

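The noise is about 0.035, so contact readings averaging -0.115 against a -0.015 baseline do indicate contact. The view also shows the wing turned to yaw about 96 at (323,240) and the red mark at (306,203). I'll regrasp and confirm the contact with averaged moments.

```bash
cat > chk2.py <<'E'
from h import *
import sys
m=[];y=[]
for i in range(5): env.get_image('top');o=env.get_obs();m.append(o["moment"][2]);y.append(o["tcp_rot"][2])
print(round(float(o["t"]),2),"yaw",np.mean(y).round(2),"Mz",np.mean(m).round(3),"grip",round(float(o["finger_force"]),1),o["wrist_force"].round(1));sys.exit(int(abs(np.mean(m))>float(sys.argv[1])))
E
python3 - <<'E'
from h import *
from types import SimpleNamespace
r=env.get_image('wrist');p=ray(r,306,203,57);print("red",p.round(1),np.degrees(np.arctan2(p[1]+272,p[0]-593)),np.hypot(p[1]+272,p[0]-593))
r=env.get_image('top');p=ray(r,326,224.8,57);print("red start",p.round(1),np.degrees(np.arctan2(p[1]+272,p[0]-593)))
E
python3 -m handwheel '[{"jaw":0,"linear":[0,0,1.5],"rotation":[0,0,0]},{"jaw":0,"linear":[0,0,3],"rotation":[0,0,0]},{"jaw":0,"linear":[0,0,4],"rotation":[0,0,0]},{"jaw":0,"linear":[0,0,4],"rotation":[0,0,0]},{"jaw":0,"linear":[0,0,4],"rotation":[0,0,0]},{"jaw":-1,"linear":[0,0,4],"rotation":[0,0,0]},{"jaw":-1,"linear":[0,0,4],"rotation":[0,0,0]},{"jaw":-1,"linear":[0,0,4],"rotation":[0,0,0]},{"jaw":-1,"linear":[0,0,4],"rotation":[0,0,0]},{"jaw":-1,"linear":[0,0,4],"rotation":[0,0,0]}]' 20 >/dev/null && python3 chk2.py 0.13 &&
python3 -m handwheel '[{"jaw":-1,"linear":[0,0,0],"rotation":[0,0,-0.1]}]' >/dev/null && python3 chk2.py 0.13 &&
python3 -m handwheel '[{"jaw":-1,"linear":[0,0,0],"rotation":[0,0,-0.1]}]' >/dev/null && python3 chk2.py 0.13 &&
python3 -m handwheel '[{"jaw":-1,"linear":[0,0,0],"rotation":[0,0,-0.1]}]' >/dev/null && python3 chk2.py 0.13
```

```text
red [ 579.1 -251.4   57. ] 123.97647441996688 24.80013912952663
red start [ 576.4 -251.3   57. ] 128.7481111370923
10.93 yaw 96.34 Mz -0.093 grip 23.9 [ 1.1 -0.5  7.2]
11.27 yaw 96.96 Mz -0.112 grip 23.9 [1.9 0.8 7.7]
11.6 yaw 97.56 Mz -0.149 grip 23.9 [ 1.6 -0.4  6.6]
```

Mz rises steadily under the small steps (-0.093, -0.112, -0.149), which confirms the knob is on its stop, and the red mark is unmoved. I'll release and measure the handle.

```bash
python3 -m handwheel '[{"jaw":0,"linear":[0,0,0],"rotation":[0,0,0]},{"jaw":0,"linear":[0,0,0],"rotation":[0,0,0]},{"jaw":0,"linear":[0,0,0],"rotation":[0,0,0]},{"jaw":0,"linear":[0,0,-1],"rotation":[0,0,0]},{"jaw":0,"linear":[0,0,-2.4],"rotation":[0,0,0]},{"jaw":0,"linear":[0,0,-3.6],"rotation":[0,0,0]},{"jaw":0,"linear":[0,0,-4],"rotation":[0,0,0]},{"jaw":0,"linear":[0,0,-4],"rotation":[0,0,0]},{"jaw":0,"linear":[0,0,-4],"rotation":[0,0,0]}]'
python3 - <<'E'
from h import *
r=env.get_image('wrist');im=r['image']
hsv=cv2.cvtColor(im,cv2.COLOR_RGB2HSV)[195:300,145:215]
m=((hsv[...,2]<130)&(hsv[...,1]>70)).astype(np.uint8)
n,l,s,c=cv2.connectedComponentsWithStats(m);k=1+s[1:,4].argmax();print(s[k],c[k]+[145,195])
pt=np.argwhere(l==k)[:,::-1]+[145,195]
W=np.array([ray(r,u,v,30)[:2] for u,v in pt]);W0=W.mean(0);w,V=np.linalg.eigh(np.cov(W.T));print("handle",W0.round(1),"yaw long",np.degrees(np.arctan2(V[1,1],V[0,1])),"ext",np.ptp(W@V,0))
# board long edge, top z=10
for a,b in(((131,182),(286,156)),((166,304),(300,287))):
    d=ray(r,*b,10)-ray(r,*a,10);print(np.degrees(np.arctan2(d[1],d[0])))
print("stud pred",pix(r,[593,-272,93]))
goal([480.5,-304.2,120],106)
E
```

```text
t: 12.35
ee_pos: [591.8, -271.7, 181.4]
tcp_rot: [180.0, 0.0, 97.5]
wrist_force: [0.3, -0.2, -0.4]
opening: 0.497
finger_force: 0.0
[  12    3   47   85 2579] [180.41450174 239.7855758 ]
handle [ 484.  -299.4] yaw long 103.0841667726499 ext [29.12923666 68.6428838 ]
16.921520852947403
15.352276164213537
stud pred [321.78300865 247.01879835]
lin [-0.72 -4.56  2.42] rot [-0.01 -0.01 -1.41]
```

```bash
python3 -m handwheel '[{"jaw":0,"linear":[-0.3,-1.5,0],"rotation":[0,0,-0.5]},{"jaw":0,"linear":[-0.5,-3,0],"rotation":[0,0,-1]},{"jaw":0,"linear":[-0.7,-4.5,0],"rotation":[0,0,-1.4]},{"jaw":0,"linear":[-0.7,-4.5,1.2],"rotation":[0,0,-1.4]},{"jaw":0,"linear":[-0.7,-4.5,2.4],"rotation":[0,0,-1.4]},{"jaw":0,"linear":[-0.7,-4.5,2.4],"rotation":[0,0,-1.4]},{"jaw":0,"linear":[-0.7,-4.5,2.4],"rotation":[0,0,-1.4]}]' 60
python3 - <<'E'
from h import *
r=env.get_image('wrist');cv2.imwrite('pics/w4.png',r['image'][:,:,::-1])
goal([481,-304,34],106);print(pix(r,[480.5,-304.2,37]))
E
```

```text
t: 12.98
ee_pos: [481.0, -302.8, 119.4]
tcp_rot: [-179.8, -0.2, 106.0]
wrist_force: [-0.0, -0.5, 0.6]
opening: 0.5
finger_force: 0.0
lin [-0.01 -0.05  3.48] rot [-0.02 -0.01 -0.01]
[319.28045541 251.13185149]
```

View pics/w4.png

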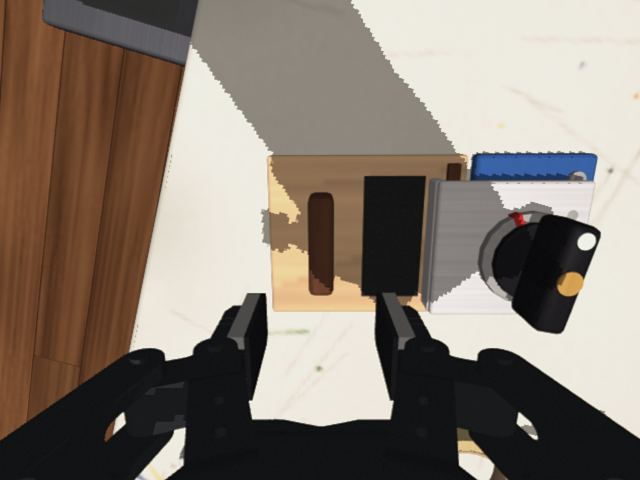

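The handle is centred between the pads at (320,244), with the board's edges parallel to the closing line, so I'll descend and grip.

```bash
python3 -m handwheel '[{"jaw":0,"linear":[0.05,0,1.3],"rotation":[0,0,0]},{"jaw":0,"linear":[0.05,0,2.6],"rotation":[0,0,0]},{"jaw":0,"linear":[0.05,0,3.2],"rotation":[0,0,0]},{"jaw":0,"linear":[0.05,0,3.42],"rotation":[0,0,0]},{"jaw":0,"linear":[0.05,0,3.42],"rotation":[0,0,0]},{"jaw":-1,"linear":[0.05,0,3.42],"rotation":[0,0,0]},{"jaw":-1,"linear":[0.05,0,3.42],"rotation":[0,0,0]},{"jaw":-1,"linear":[0.05,0,3.42],"rotation":[0,0,0]},{"jaw":-1,"linear":[0.05,0,3.42],"rotation":[0,0,0]},{"jaw":-1,"linear":[0.05,0,3.42],"rotation":[0,0,0]}]' 40 && python3 -m handwheel '[{"jaw":-1,"linear":[0,-0.1,0],"rotation":[0,0,0]},{"jaw":-1,"linear":[0,-0.2,0],"rotation":[0,0,0]},{"jaw":-1,"linear":[0,-0.2,0],"rotation":[0,0,0]}]'
```

```text
t: 13.87
ee_pos: [482.6, -302.9, 36.6]
tcp_rot: [179.9, 0.0, 105.9]
wrist_force: [0.3, 0.1, -0.6]
opening: 0.005
finger_force: 0.0
t: 14.12
ee_pos: [476.7, -304.4, 35.9]
tcp_rot: [-180.0, -0.0, 105.9]
wrist_force: [-0.3, -0.5, -0.0]
opening: 0.002
finger_force: 0.0
```

The fingers closed on nothing, so I'll look.

Run:
```python
from h import *
r=env.get_image('wrist');cv2.imwrite('pics/w5.png',r['image'][:,:,::-1])
o=env.get_obs();print(o['ee_pos'],o['opening'],o['wrist_force'])
for z in(10,24,37):print(pix(r,[480.5,-304.2,z]),pix(r,[*o['ee_pos'][:2],z]))
```

```text
[ 476.95665964 -304.29145048   35.86221577] -0.000444812468902249 [ 1.08216735 -0.54120927 -0.54701657]
[327.9901988  284.72560032] [320.75508952 282.97445966]
[328.58538775 296.62232823] [320.78076339 294.75011729]
[329.22858642 309.47868168] [320.8085142  307.47839225]
```

View pics/w5.png

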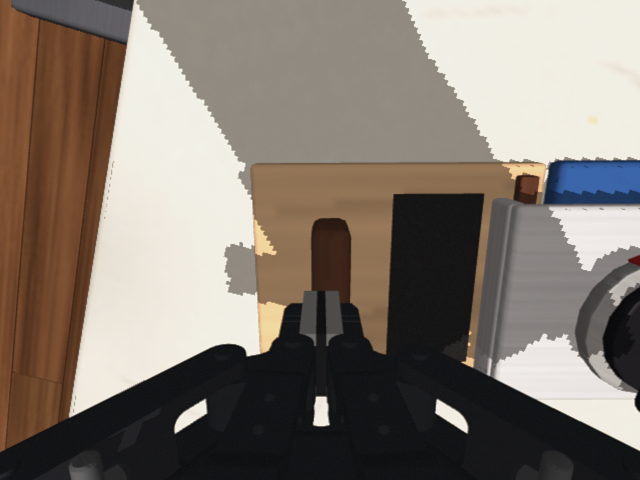

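Run:
```python
from h import *
r=env.get_image('wrist')
a=np.radians(16);x=np.array([np.cos(a),np.sin(a)]);y=np.array([-x[1],x[0]]);c=np.array([480.5,-304.2])
for n,d,e,z in(("handle end top",0,32,37),("handle end bottom",0,32,10),("board far front",-35,55,10),("board far rear",95,55,10)):print(n,pix(r,[*(c+d*x+e*y),z]).round(0))
print(pix(r,[*env.get_obs()['ee_pos'][:2],17]))
# handle end at (331,218): position at each height along board axes
for p,z in(((331,218),37),((331,218),10),((252,163),10)):
    q=ray(r,*p,z)[:2]-c;print(p,z,(q@x).round(1),(q@y).round(1))
t=env.get_image('top');print(pix(t,[*c,37]));cv2.imwrite('pics/t5.png',cv2.resize(t['image'][180:295,295:385,::-1],None,fx=4,fy=4))
```

```text
handle end top [329. 233.]
handle end bottom [328. 219.]
board far front [248. 167.]
board far rear [546. 167.]
[320.68907586 288.60591462]
(331, 218) 37 0.7 38.1
(331, 218) 10 1.5 32.3
(252, 163) 10 -33.0 56.7
[348.29967027 266.36982137]
```

The geometry matches (board corner within 2 mm), so the shut tips should be over the handle's middle but may be too high. I'll probe down in 2 mm steps and watch the vertical force.

```bash
cat > fz.py <<'E'
from rig import env
import sys
o=env.get_obs();f=o["wrist_force"];print("z",round(float(o["ee_pos"][2]),1),f.round(1),round(float(o["opening"]),3),round(float(o["finger_force"]),1));sys.exit(int(abs(f[2])>float(sys.argv[1])))
E
python3 -m handwheel '[{"jaw":-1,"linear":[0,0.15,0],"rotation":[0,0,0]},{"jaw":-1,"linear":[0,0.15,0],"rotation":[0,0,0]}]' >/dev/null; python3 fz.py 4 &&
python3 -m handwheel '[{"jaw":-1,"linear":[0,0,0.08],"rotation":[0,0,0]},{"jaw":-1,"linear":[0,0,0.08],"rotation":[0,0,0]}]' >/dev/null; python3 fz.py 4 &&
python3 -m handwheel '[{"jaw":-1,"linear":[0,0,0.08],"rotation":[0,0,0]},{"jaw":-1,"linear":[0,0,0.08],"rotation":[0,0,0]}]' >/dev/null; python3 fz.py 4 &&
python3 -m handwheel '[{"jaw":-1,"linear":[0,0,0.08],"rotation":[0,0,0]},{"jaw":-1,"linear":[0,0,0.08],"rotation":[0,0,0]}]' >/dev/null; python3 fz.py 4
```

```text
z 35.9 [ 0.5  0.9 -0.7] -0.005 0.0
z 33.7 [ 0.  -0.5  0.4] 0.002 0.0
z 33.6 [-6.3  5.5 22.3] -0.002 11.3
z 33.6 [-6.3  5.5 22.3] -0.002 11.3
```

```bash
python3 -m handwheel '[{"jaw":-1,"linear":[0,0,-0.3],"rotation":[0,0,0]},{"jaw":-0.2,"linear":[0,0,-0.3],"rotation":[0,0,0]},{"jaw":-0.2,"linear":[0,0,-0.3],"rotation":[0,0,0]},{"jaw":-0.2,"linear":[0,0,-0.3],"rotation":[0,0,0]},{"jaw":-0.2,"linear":[0,0,-0.3],"rotation":[0,0,0]}]' >/dev/null; python3 fz.py 4 &&
python3 -m handwheel '[{"jaw":-0.2,"linear":[0,0,0.2],"rotation":[0,0,0]},{"jaw":-0.2,"linear":[0,0,0.2],"rotation":[0,0,0]}]' >/dev/null && python3 fz.py 4 &&
python3 -m handwheel '[{"jaw":-0.2,"linear":[0,0,0.1],"rotation":[0,0,0]},{"jaw":-0.2,"linear":[0,0,0.1],"rotation":[0,0,0]}]' >/dev/null && python3 fz.py 4 &&
python3 -m handwheel '[{"jaw":-0.2,"linear":[0,0,0.1],"rotation":[0,0,0]},{"jaw":-0.2,"linear":[0,0,0.1],"rotation":[0,0,0]}]' >/dev/null && python3 fz.py 4 &&
python3 -m handwheel '[{"jaw":-0.2,"linear":[0,0,0.1],"rotation":[0,0,0]},{"jaw":-0.2,"linear":[0,0,0.1],"rotation":[0,0,0]}]' >/dev/null && python3 fz.py 4 &&
python3 -m handwheel '[{"jaw":-0.2,"linear":[0,0,0.1],"rotation":[0,0,0]},{"jaw":-0.2,"linear":[0,0,0.1],"rotation":[0,0,0]}]' >/dev/null && python3 fz.py 4 &&
python3 -m handwheel '[{"jaw":-0.2,"linear":[0,0,0.1],"rotation":[0,0,0]},{"jaw":-0.2,"linear":[0,0,0.1],"rotation":[0,0,0]}]' >/dev/null && python3 fz.py 4
```

```text
z 38.9 [ 0.7  0.2 -0.8] 0.399 0.0
z 33.2 [-1.3  0.7  0.3] 0.403 0.0
z 31.1 [0.5 0.3 0.4] 0.401 0.0
z 28.9 [-1.1  0.1  0.1] 0.398 0.0
z 26.5 [-0.1 -0.1  0.2] 0.399 0.0
z 24.0 [-0.   0.3 -0.6] 0.4 0.0
z 21.4 [-0. -0. -0.] 0.397 0.0
```

```bash
python3 -m handwheel '[{"jaw":-0.2,"linear":[0,0,-0.16],"rotation":[0,0,0]},{"jaw":-0.2,"linear":[0,0,-0.16],"rotation":[0,0,0]},{"jaw":-1,"linear":[0,0,-0.16],"rotation":[0,0,0]},{"jaw":-1,"linear":[0,0,-0.16],"rotation":[0,0,0]},{"jaw":-1,"linear":[0,0,-0.16],"rotation":[0,0,0]},{"jaw":-1,"linear":[0,0,-0.16],"rotation":[0,0,0]},{"jaw":-1,"linear":[0,0,-0.16],"rotation":[0,0,0]}]' 30 >/dev/null; python3 fz.py 4
```

```text
z 26.2 [-0.4  0.7  6.4] 0.174 30.6
```

The handle is gripped (opening 0.174, about 15 mm). I'll pull it straight out, gently at first, for 44 mm in all.

```bash
python3 -m handwheel '[{"jaw":-1,"linear":[0,-0.08,0],"rotation":[0,0,0]},{"jaw":-1,"linear":[0,-0.16,0],"rotation":[0,0,0]},{"jaw":-1,"linear":[0,-0.24,0],"rotation":[0,0,0]},{"jaw":-1,"linear":[0,-0.32,0],"rotation":[0,0,0]},{"jaw":-1,"linear":[0,-0.32,0],"rotation":[0,0,0]}]'; python3 -m handwheel '[{"jaw":-1,"linear":[0,-0.06,0],"rotation":[0,0,0]},{"jaw":-1,"linear":[0,-0.12,0],"rotation":[0,0,0]},{"jaw":-1,"linear":[0,-0.18,0],"rotation":[0,0,0]},{"jaw":-1,"linear":[0,-0.18,0],"rotation":[0,0,0]}]'
```

```text
t: 17.18
ee_pos: [473.5, -305.4, 26.2]
tcp_rot: [179.9, 0.0, 105.9]
wrist_force: [3.3, 0.6, 5.8]
opening: 0.175
finger_force: 30.6
t: 17.52
ee_pos: [469.2, -306.7, 26.2]
tcp_rot: [179.9, 0.0, 105.9]
wrist_force: [2.9, 0.6, 5.9]
opening: 0.177
finger_force: 30.6
```

```bash
python3 -m handwheel '[{"jaw":-1,"linear":[0,-0.1,0],"rotation":[0,0,0]},{"jaw":-1,"linear":[0,-0.2,0],"rotation":[0,0,0]},{"jaw":-1,"linear":[0,-0.3,0],"rotation":[0,0,0]},{"jaw":-1,"linear":[0,-0.3,0],"rotation":[0,0,0]}]'; python3 fz.py 12 && python3 -m handwheel '[{"jaw":-1,"linear":[0,-0.12,0],"rotation":[0,0,0]},{"jaw":-1,"linear":[0,-0.24,0],"rotation":[0,0,0]},{"jaw":-1,"linear":[0,-0.36,0],"rotation":[0,0,0]},{"jaw":-1,"linear":[0,-0.48,0],"rotation":[0,0,0]},{"jaw":-1,"linear":[0,-0.6,0],"rotation":[0,0,0]},{"jaw":-1,"linear":[0,-0.72,0],"rotation":[0,0,0]},{"jaw":-1,"linear":[0,-0.84,0],"rotation":[0,0,0]},{"jaw":-1,"linear":[0,-0.96,0],"rotation":[0,0,0]},{"jaw":-1,"linear":[0,-0.96,0],"rotation":[0,0,0]}]'
```

```text
t: 17.85
ee_pos: [461.8, -308.8, 26.2]
tcp_rot: [180.0, 0.0, 105.9]
wrist_force: [1.8, -0.2, 5.8]
opening: 0.173
finger_force: 30.7
z 26.2 [ 1.8 -0.2  5.8] 0.173 30.7
t: 18.6
ee_pos: [438.5, -315.5, 26.2]
tcp_rot: [180.0, 0.0, 105.9]
wrist_force: [1.1, 0.4, 7.1]
opening: 0.174
finger_force: 30.7
```

```bash
python3 -m handwheel '[{"jaw":-0.2,"linear":[0,0,0],"rotation":[0,0,0]},{"jaw":-0.2,"linear":[0,0,0],"rotation":[0,0,0]},{"jaw":-0.2,"linear":[0,0,0],"rotation":[0,0,0]},{"jaw":-0.2,"linear":[0,0,0],"rotation":[0,0,0]},{"jaw":-0.2,"linear":[0,0,-0.6],"rotation":[0,0,0]},{"jaw":-0.2,"linear":[0,0,-1.6],"rotation":[0,0,0]},{"jaw":-0.2,"linear":[0,0,-3],"rotation":[0,0,0]},{"jaw":-0.2,"linear":[0,0,-4.5],"rotation":[0,0,0]},{"jaw":-0.2,"linear":[0,0,-5],"rotation":[0,0,0]},{"jaw":-0.2,"linear":[0,0,-5],"rotation":[0,0,0]},{"jaw":-0.2,"linear":[0,0,-5],"rotation":[0,0,0]}]'
python3 - <<'E'
from h import *
r=env.get_image('wrist');cv2.imwrite('pics/w6.png',r['image'][:,:,::-1])
a=np.radians(16);x=np.array([np.cos(a),np.sin(a)]);s=np.array([593,-272])
for e in(-22,-55,-66):print(e,pix(r,[*(s+e*x),10]).round(0))
E
```

```text
t: 19.52
ee_pos: [438.8, -315.2, 151.2]
tcp_rot: [179.9, 0.0, 105.9]
wrist_force: [0.2, 0.6, -1.2]
opening: 0.398
finger_force: 0.0
-22 [502. 228.]
-55 [458. 228.]
-66 [444. 228.]
```

View pics/w6.png

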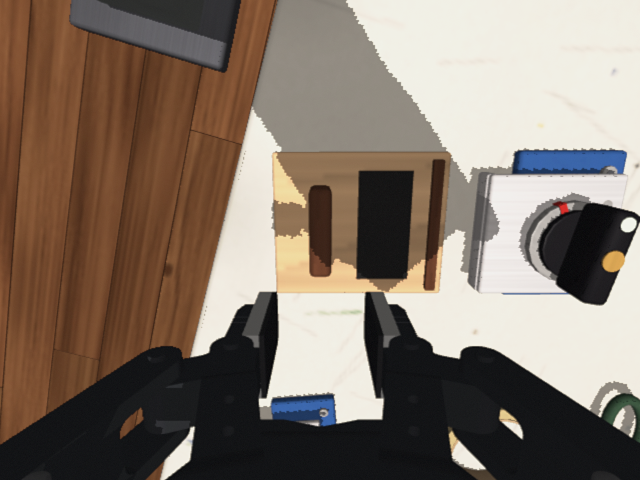

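The board's rear edge is at column 445 (about -66 mm), well clear of the jaw's lip at column 475. The board is flat on the table and the gripper is free of everything.

```bash
python3 -c "
from rig import env
print(env.finish_job())"
```

```text
the job is handed in; nothing more can be done
None
```

The job is handed in (no verdict was returned): the knob was broken loose and turned to its stop with no sign the ring moved, and the board was slid out to lie flat, its rear edge about 66 mm in front of the stud.

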